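# Turn a specimen plate polished side up by tipping it against a sloping backstop

### The job

The blue-backed specimen plate lies polished side down on the dark runway of the turning fixture. Without grasping or lifting it, push it with the fingertips along the runway against the white sloping backstop until it rides up and stands on its end, leaning on the slope; then push its free top end back over towards the runway so that it flips and comes to rest flat on the runway, polished side up. Leave the lenses, the mount and everything else standing around undisturbed.

Things in the scene. Friction and masses are not known exactly. Their poses are not given: they have to be found in the camera images.
- fixture: Fixed black base plate 300 x 270 x 12 mm with a dark grippy rubber runway, top level, 16 mm above the table, x from -140 to +35, y from -55 to +55 mm. Then a groove 10 mm wide, 4 mm deep; at x = +45 mm a smooth white backstop, 110 mm wide, rises from it at 65 degrees, leaning away (+x). Origin: on the table; x along the runway to the backstop, z up. Turned up to 0.4 rad.
- slope_foot (a point): Middle of the foot of the backstop, where it meets the floor of the groove (45 mm ahead of the fixture's origin, 12 mm above the table, 4 mm below the runway); axes as the fixture's.
- slope_top (a point): Middle of the front top edge of the backstop, 57 mm up the slope from slope_foot: 64 mm above the table, at fixture x = +69 mm; axes as the fixture's. The board is 8 mm thick. Behind it two white gussets up to 38 mm above the table reach to fixture x = +98 mm; above and behind them is free air.
- plate: Loose rigid plate, 90 (x) x 60 (y) x 6 mm (z), about 110 g; origin: the middle of the solid. +z face blue with a pale bar near its +x end; -z face polished metal with six round specimens. Starts flat on the runway, blue side up (z up), x along the fixture's x within 0.25 rad, middle 70 to 100 mm short of slope_foot.
- plate_end_a (a point): Middle of the plate's +x end, 45 mm from its origin, at half thickness: the end nearer the backstop at the start. It slides easily up the slope (friction about 0.2). Leaning there, it is about 94 mm above the table and 33 mm of the plate stand out above the backstop; pushed from behind towards the runway past upright, the plate falls over by itself.
- plate_end_b (a point): Middle of the plate's -x end, 45 mm from its origin, at half thickness: the end nearer the robot at the start. Pushed over the end of the runway it drops into the groove, so that the plate, leaning flat on the slope with this end at slope_foot, stays there when let go, and tips over about this end.
- objective: Loose bystander: metal lens with a yellow ring, 33 mm across, 44 mm high, standing upright on the fixture's base plate beside the runway; origin under its centre. Leave alone.
- mount: Loose bystander: black round mount, 32 mm across, 22 mm high, standing on the base plate beside the runway; origin under its centre. It and the lens may change sides. Leave alone.
- spare_objective: Loose bystander: metal lens with a red ring, 33 mm across, 44 mm high, standing on the table; origin under its centre. Leave alone.
- blower: Loose bystander: black rubber blower bulb, 60 mm across, 95 mm high, on the table; origin under its centre. Leave alone.
- jar: Loose bystander: amber jar, 60 mm across, 70 mm high, on the table; origin under its centre. Leave alone.
- slide_box: Loose bystander: green slide box, 90 x 120 x 32 mm, on the table; origin under its centre. Leave alone.
- driver: Loose bystander: screwdriver 150 mm long lying on the table; origin under its middle. Leave alone.
There are look-alikes about, which are no part of the job. Of the things like the plate, leave any that is orange; of the rest the larger one is meant.

How it is judged (in metres and radians):
On the way, in this order (a step that is already met when the one before it is completed fails the run):
1. the plate stands on its end, leaning on the backstop (angle between plate's own z axis and vertical between 0.85 and 1.4 rad and x of plate in the frame of fixture between 0.04 and 0.085 m), for 0.1 s.
2. the plate has flipped back onto the runway, polished side up (angle between plate's own z axis and vertical above 3.04 rad and x of plate in the frame of fixture between -0.1 and 0.02 m and y of plate in the frame of fixture between -0.04 and 0.04 m), for 0.2 s.
At the end, for the whole second after the job is handed in: The plate lies at rest flat on the runway (within 0.08 rad of level), polished side up, its middle over the runway: between 25 and 145 mm short of the foot of the backstop and within 40 mm of the runway's centre line (angle between plate's own z axis and vertical above 3.06 rad and x of plate in the frame of fixture between -0.1 and 0.02 m and y of plate in the frame of fixture between -0.04 and 0.04 m and z of plate in the frame of fixture between 0.015 and 0.023 m and linear speed of plate below 0.01 m/s and angular speed of plate below 0.1 rad/s); the robot touches nothing.
It fails at once if the plate is lifted or carried: both its ends are more than 30 mm above the runway (height (world z) of each of plate_end_a, plate_end_b above 0.046 m).
It fails at once if a bystander (lens, mount, blower, jar, slide box or screwdriver) is moved more than 15 mm (distance of any of objective, mount, spare_objective, blower, jar, slide_box, driver from where it was at the start of the episode above 0.015 m).
It also fails if it takes over 45 s, if anything falls off the work surface, if the arm or the gripper's body presses on something with over 40 N, if the wrist force passes 120 N, or if a joint passes its speed limit or range.

### The arm

A 6-joint arm with a two-finger parallel gripper is mounted at the origin on the work surface. World frame = base frame: x ahead of the robot, y to its left, z up, the work surface at z = 0. Lengths are in m, angles in degrees, forces in N, time in s.
With the tool pointing down it reaches from about 0.4 to 0.825 m from the base axis. Payload 7 kg.
Tool frame: the origin (TCP) lies at the very end of the fingers, on their centre line; the grasp point (between the pads) lies 19 mm behind it (grasp_offset is the x of the grasp point in the tool frame, in m); x points along the fingers, y is the direction in which the jaws open and shut, and the axes are right-handed (so a half turn about x gives the same grasp; the last joint's range is limited). The gripper opens to 88 mm and grips with 3 to 60 N. Pads are 19 mm wide; open, the fingers measure 130 mm over their backs; the gripper's body (78 mm by 193 mm) begins 47 mm behind the grasp point.
Start: joints at [-53.509, 20.546, 0.682, 0, -70.136, -16.507], TCP at [0.231, -0.634, 0.227] pointing down, gripper open.
Joint ranges: [-176.03, 176.03], [-82.01, 121.73], [-58.28, 71.71], [-173.87, 95.51], [-174.79, -0.11], [-173.66, 173.66]. Speed limits (degrees/s): [136.94, 136.94, 172.46, 180, 180, 180].

### API

Orientations are given as [roll, pitch, yaw] about the fixed x, y, z axes, in that order (R = Rz(yaw) Ry(pitch) Rx(roll)).
In Python, from plant import get_obs, snapshot, close_job, grasp_offset gives the robot as it stands.
- The arm moves only by the tool carry_out, never from a script. Its argument "series" is a list that holds one entry, the list of rows, each a list of 6 numbers: the shift along the tool's x, y, z in mm, then the turn, a rotation vector about the tool's x, y, z in degrees. A call has 1 to 10 rows; each row is the pose to reach, as a shift and turn from the pose commanded when the call began, along the tool's axes at that moment; what a row does not reach only later rows make up. A row lasts 1/8 s, in which the tool goes at most 62.5 mm and 10.7 degrees, less where a joint would pass 70% of its speed; a pose out of reach is approached as far as the arm can. A call with a gripper value outside its range is refused whole. "hand" is the gripper's target within -1 to 1 (shut at 1, half-way at 0, fully open at -1), set as the call begins (left out, the last holds). The fingers move at their own pace and stop on an object; the grip force is fixed at half the most. Time passes only in rows, so rows that repeat a pose let the fingers close. It gives the time, the measured TCP pose, the force and the opening at its end, in the units of the state.
- get_obs(): the state, without advancing time (a new reading comes with each control period).
- snapshot(name): name is "scene" or "top" or "wrist"; returns a dict with "color" (384x512x3 uint8, red, green, blue), "fx", "fy", "cx", "cy" (pixels), "eye" and "attitude" of the camera in the world. Camera axes: x right, y down, z forward; pixel columns grow to the right and rows downward; lengths in m; the calibration is good to about 2 mm. The wrist camera is an equidistant fisheye: a pixel r from the principal point sees the ray r / f radians off the axis. A picture is of the moment at which its call begins. There is no depth.
- close_job(): hands the job in, once; it reports no verdict.
The state is a dict: "clock": time; "joint_pos": joint angles; "qvel": joint speeds; "tau": joint torques, N m; "tool_pos": TCP position; "orientation": TCP orientation; "force": force on the tool from outside, world axes, zero at the start; "moment": the same for the moment, N m; "opening": finger opening in m.
Only numpy, scipy, OpenCV 4.12 (cv2) and the standard library are available. Lean on these libraries where they do the work, as an engineer would, in place of code of your own. Each camera call takes 0.05 s, during which the arm holds its last target.

## Working session

There is one attempt and no reset: what is moved stays moved. The work goes in short steps, Python scripts to look and compute and a tool call to move; the robot and the scene stay as the last step left them, time stands still between calls to the robot, and variables do not carry over. Pictures are saved under pics/ and viewed, and the job is handed in when it is done.

Besides the shell and the picture viewer there is one more tool, called after "Call:" in YAML: its name, and indented under it one key for each argument. carry_out: Moves the arm, as the interface text tells. Its arguments: {"type":"object","properties":{"series":{"type":"array","items":{"type":"array","items":{"type":"array","items":{"type":"number"}}}},"hand":{"type":"number"}},"required":["series"]}

```bash
ls; mkdir -p pics; cat > h.py <<'E'
import numpy as np, cv2
from plant import get_obs, snapshot
def take(n,fn):
    s=snapshot(n); cv2.imwrite('pics/'+fn+'.png',s['color'][:,:,::-1]); np.savez('pics/'+fn+'.npz',**s); return s
E
python3 - <<'E'
from h import *
for n in ['scene','top','wrist']:
    s=take(n,n+'0'); print(n,{k:np.round(v,4).tolist() for k,v in s.items() if k!='color'})
print(get_obs())
E
```

```text
pics
scene {'fx': 352.1282, 'fy': 352.1282, 'cx': 255.0889, 'cy': 180.9541, 'eye': [1.2627, -0.4867, 0.679], 'attitude': [-128.1519, 0.4568, 53.0073]}
top {'fx': 355.0284, 'fy': 355.0284, 'cx': 259.8481, 'cy': 191.9665, 'eye': [0.4706, -0.0137, 1.0423], 'attitude': [-171.3519, 0.3575, -90.1688]}
wrist {'fx': 297.3186, 'fy': 297.3186, 'cx': 256.3167, 'cy': 188.3024, 'eye': [0.1674, -0.6578, 0.385], 'attitude': [165.6641, -0.0923, 109.9756]}
{'clock': 0.15, 'joint_pos': array([-5.35097003e+01,  2.05811266e+01,  6.46751918e-01, -1.35947093e-02,
       -7.01341248e+01, -1.65092920e+01]), 'qvel': array([ 0.04157539, -0.14331111,  0.1398443 ,  0.11763003,  0.09898386,
       -0.1402197 ]), 'tau': array([-1.31847850e-03, -5.83278573e+01,  2.93289274e+01,  7.00097725e+00,
        8.83552129e-03, -1.40482907e-04]), 'tool_pos': array([ 0.23053458, -0.63404085,  0.22585815]), 'orientation': array([ 95.94100909,  89.93031807, 115.91738943]), 'force': array([-1.24027463, -0.41082714,  0.15583795]), 'moment': array([-0.02924433,  0.02762396,  0.00237211]), 'opening': 0.08731278426315338}
```

View pics/scene0.png

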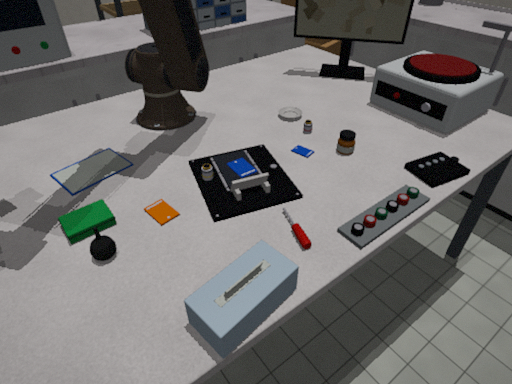

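View pics/top0.png

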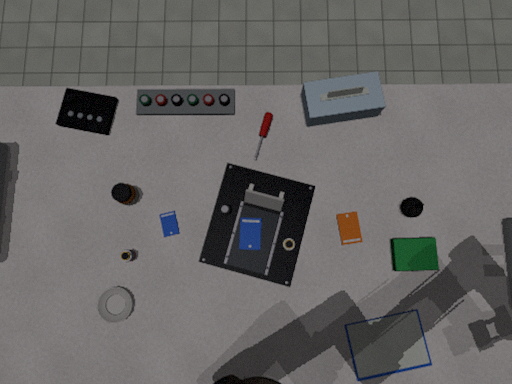

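View pics/wrist0.png

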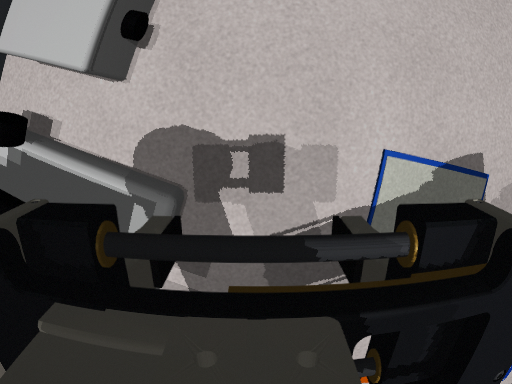

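```bash
python3 - <<'E'
from h import *
a=cv2.imread('pics/top0.png')[155:295,150:350]; b=cv2.imread('pics/scene0.png')[140:220,180:310]
cv2.imwrite('pics/crop1.png',cv2.resize(a,None,fx=4,fy=4,interpolation=cv2.INTER_CUBIC)); cv2.imwrite('pics/crop2.png',cv2.resize(b,None,fx=6,fy=6,interpolation=cv2.INTER_CUBIC))
E
```

```text
(no output)
```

View pics/crop1.png

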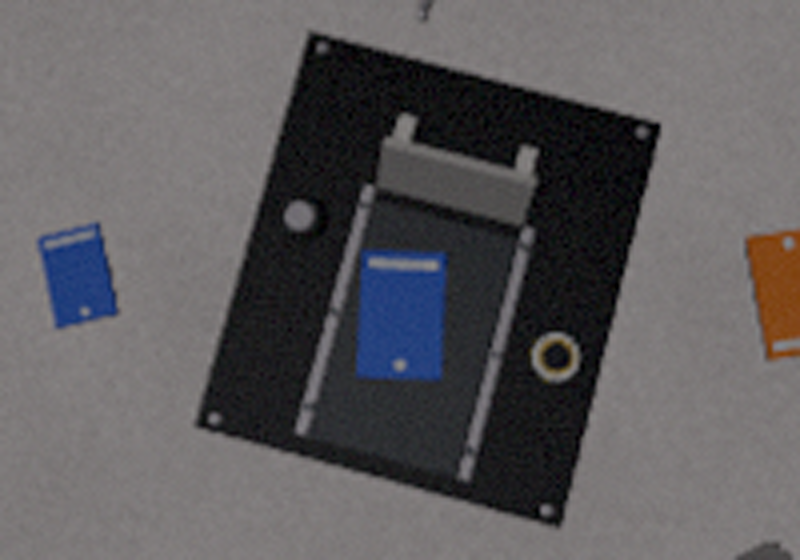

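View pics/crop2.png

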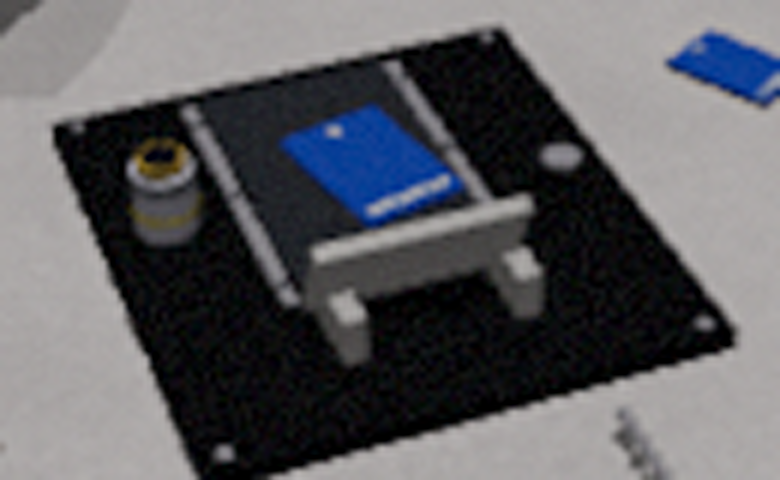

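The candidates are blue on the runway (top 250,234), a smaller blue one on the table (170,224) and orange (349,228). The enlarged crop confirms that the larger blue one, on the runway, is the plate. Next I'll measure it.

```bash
cat >> h.py <<'E'
from scipy.spatial.transform import Rotation as Ro
def Rm(a): return Ro.from_euler('xyz',a,degrees=True).as_matrix()
def ray(s,uv):
    uv=np.atleast_2d(uv).astype(float); d=np.c_[(uv[:,0]-s['cx'])/s['fx'],(uv[:,1]-s['cy'])/s['fy'],np.ones(len(uv))]
    return np.array(s['eye']),d@Rm(s['attitude']).T
def onz(s,uv,z):
    e,d=ray(s,uv); return e+d*((z-e[2])/d[:,2])[:,None]
def two(s1,u1,s2,u2):
    e1,d1=ray(s1,u1);e2,d2=ray(s2,u2);out=[]
    for a,b in zip(d1,d2):
        A=np.c_[a,-b];t=np.linalg.lstsq(A,e2-e1,rcond=None)[0];p=e1+a*t[0];q=e2+b*t[1];out.append(np.r_[(p+q)/2,np.linalg.norm(p-q)])
    return np.array(out)
def proj(s,P):
    c=(np.atleast_2d(P)-np.array(s['eye']))@Rm(s['attitude']);return np.c_[s['cx']+s['fx']*c[:,0]/c[:,2],s['cy']+s['fy']*c[:,1]/c[:,2]]
def blue(s,box):
    x0,y0,x1,y1=box;h=cv2.cvtColor(s['color'],cv2.COLOR_RGB2HSV);m=cv2.inRange(h,(100,120,40),(130,255,255));k=np.zeros_like(m);k[y0:y1,x0:x1]=m[y0:y1,x0:x1]
    return k
E
python3 - <<'E'
from h import *
np.set_printoptions(precision=4,suppress=True)
T=dict(np.load('pics/top0.npz'));S=dict(np.load('pics/scene0.npz'))
def corners(crop,o,f): return np.array(crop)/f+np.array(o)-0.5+0.5/f
# base corners top: LL.. order: near-left(200,425) far-left(310,33) far-right(660,125) near-right(560,524)
bt=corners([(198,426),(311,33),(660,125),(560,525)],(150,155),4)
P=onz(T,bt,.012);print('base',P, np.linalg.norm(np.diff(P,axis=0),axis=1))
bs=corners([(488,37),(706,323),(224,453),(78,128)],(180,140),6) # screws scene: 
st=corners([(215,418),(322,47),(643,132),(547,510)],(150,155),4) # nearL, farL, farR, nearR
# scene: nearL=(488,37) farL=(706,323) farR=(224,453) nearR=(78,128)
print('screws 2view',two(T,st,S,bs))
c=P.mean(0); ax=(P[1]-P[0]+P[2]-P[3]);print('centre',c,'yaw',np.degrees(np.arctan2(ax[1],ax[0])))
# backstop
tt=corners([(380,148),(535,184)],(150,155),4); ts=corners([(533,200),(318,248)],(180,140),6)
print('top edge', two(T,tt,S,ts))
for s,n,b in((T,'T',(220,200,280,260)),(S,'S',(215,150,262,182))):
    m=blue(s,b);cs=max(cv2.findContours(m,0,2)[0],key=cv2.contourArea);r=cv2.minAreaRect(cs);print(n,r)
    if n=='T':
        B=onz(T,cv2.boxPoints(r),.022);print(B,B.mean(0))
# lens, mount
print('lens',onz(T,corners([(556,357)],(150,155),4),.056),'mount',onz(T,corners([(300,216)],(150,155),4),.034))
print('rails',onz(T,corners([(371,187),(302,432),(527,230),(464,478)],(150,155),4),.016))
E
```

```text
base [[ 0.4284  0.1661  0.012 ]
 [ 0.7152  0.0886  0.012 ]
 [ 0.6448 -0.1689  0.012 ]
 [ 0.3591 -0.091   0.012 ]] [0.2972 0.2669 0.2962]
screws 2view [[ 0.4345  0.1548  0.0128  0.0021]
 [ 0.7046  0.0807  0.0132  0.0012]
 [ 0.6397 -0.1553  0.014   0.0016]
 [ 0.37   -0.081   0.0131  0.002 ]]
centre [ 0.5369 -0.0013  0.012 ] yaw -15.191880558706824
top edge [[ 0.6223  0.0362  0.0594  0.0037]
 [ 0.5956 -0.0719  0.0649  0.0032]]
T ((250.0, 233.0), (32.0, 22.0), 90.0)
[[ 0.5532  0.0524  0.022 ]
 [ 0.553  -0.0109  0.022 ]
 [ 0.4621 -0.0106  0.022 ]
 [ 0.4623  0.0518  0.022 ]] [0.5076 0.0207 0.022 ]
S ((241.75003051757812, 167.25001525878906), (28.284269332885742, 17.677669525146484), 45.0)
lens [[ 0.4761 -0.0867  0.056 ]] mount [[0.5763 0.0928 0.034 ]]
rails [[ 0.5992  0.0432  0.016 ]
 [ 0.4241  0.0914  0.016 ]
 [ 0.5674 -0.07    0.016 ]
 [ 0.3919 -0.0234  0.016 ]]
```

```bash
cat >> h.py <<'E'
np.set_printoptions(precision=4,suppress=True)
import json,os
F=dict(o=[0.5405,-0.001],yaw=-15.2)
if os.path.exists('fix.json'): F=json.load(open('fix.json'))
def fr():
    c,s=np.cos(np.radians(F['yaw'])),np.sin(np.radians(F['yaw'])); return np.array([[c,-s,0],[s,c,0],[0,0,1.]]),np.array([F['o'][0],F['o'][1],0])
def toF(p): A,o=fr(); return (np.atleast_2d(p)-o)@A
def toW(p): A,o=fr(); return np.atleast_2d(p)@A.T+o
def goal(fx,fy,z,tilt=0,flip=1,frm=None):
    """tilt>0: body leans to -x (fixture). prints shift,rotvec in tool frame"""
    A,_=fr(); p=toW([fx,fy,z])[0]; t=np.radians(tilt)
    x=np.array([np.sin(t),0,-np.cos(t)]); y=np.array([0,flip,0.]); z_=np.cross(x,y)
    Rt=A@np.c_[x,y,z_]
    ob=get_obs() if frm is None else frm
    R=Rm(ob['orientation']); d=R.T@(p-ob['tool_pos']); rv=np.degrees(Ro.from_matrix(R.T@Rt).as_rotvec())
    return d*1000,rv
def st():
    ob=get_obs(); R=Rm(ob['orientation']);A,_=fr(); print('t',ob['clock'],'F',toF(ob['tool_pos'])[0]*1000,'axes in fix',(A.T@R).round(3).tolist(),'f',ob['force'],'open',ob['opening'],'q',ob['joint_pos']); 
E
python3 - <<'E'
from h import *
st()
for fl in(1,-1): print(goal(-.115,.004,.15,0,fl))
E
```

```text
t 0.15 F [-133.1453 -692.1644  225.8581] axes in fix [[-0.001, -0.576, 0.817], [0.001, 0.817, 0.576], [-1.0, 0.001, -0.0]] f [-1.2403 -0.4108  0.1558] open 0.08731278426315338 q [-53.5097  20.5811   0.6468  -0.0136 -70.1341 -16.5093]
(array([ 76.4814, 558.487 , 415.8984]), array([35.1764, -0.0283, -0.0649]))
(array([ 76.4814, 558.487 , 415.8984]), array([-144.8236,    0.0847,   -0.0369]))
```

Call:
carry_out:
  hand: 0.4
  series:
    - [[0,43,32,3.5,0,0],[0,86,64,7,0,0],[0,129,96,10.5,0,0],[0,172,128,14,0,0],[0,215,160,17.5,0,0],[0,258,192,21,0,0],[0,301,224,24.5,0,0],[0,344,256,28,0,0],[0,387,288,31.5,0,0],[0,430,320,35,0,0]]

```text
clock: 1.4
tool_pos: [0.3845, -0.1192, 0.2268]
orientation: [28.0, 89.9, 12.9]
force: [0.4, -0.1, 0.1]
opening: 0.0263
```

```bash
python3 - <<'E'
from h import *
st(); print(goal(-.115,.004,.226))
E
```

```text
t 1.4 F [-119.5404 -154.9349  226.7923] axes in fix [[0.001, -0.001, 1.0], [0.0, 1.0, 0.001], [-1.0, 0.0, 0.001]] f [ 0.432  -0.064   0.0828] open 0.026325036635529174 q [  11.2325   -6.5404  -30.9583   -0.0016  -65.5316 -116.3598]
(array([  0.8618, 158.9288,   4.7395]), array([ 0.072 ,  0.0446, -0.0238]))
```

Call:
carry_out:
  series:
    - [[0,50,0,0,0,0],[0,100,0,0,0,0],[0,145,0,0,0,0],[0,159,0,0,0,0],[0,159,0,0,0,0],[0,159,0,0,0,0]]

```text
clock: 2.15
tool_pos: [0.4252, 0.0319, 0.2264]
orientation: [-140.6, 90.0, -155.7]
force: [0.2, 0.0, 0.3]
opening: 0.0263
```

```bash
python3 - <<'E'
from h import *
st(); s=take('wrist','w1');print({k:np.round(v,4).tolist() for k,v in s.items() if k!='color'})
take('top','top1')
E
```

```text
t 2.15 F [-119.8747    1.5584  226.3978] axes in fix [[-0.0, -0.003, 1.0], [-0.0, 1.0, 0.003], [-1.0, -0.0, -0.0]] f [0.2089 0.0166 0.3479] open 0.026309057896536946 q [  31.0212   -3.7826  -28.6072   -0.0039  -65.2058 -136.0638]
{'fx': 297.3186, 'fy': 297.3186, 'cx': 256.3167, 'cy': 188.3024, 'eye': [0.3603, 0.0482, 0.3857], 'attitude': [165.6842, 0.0075, 74.9522]}
```

View pics/w1.png

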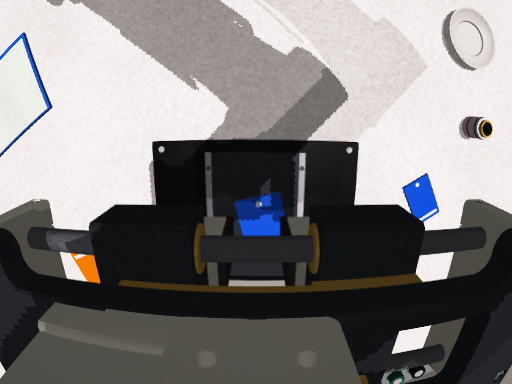

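```bash
cat >> h.py <<'E'
def wz(s,uv,z):
    uv=np.atleast_2d(uv).astype(float); a=np.c_[uv[:,0]-s['cx'],uv[:,1]-s['cy']]/s['fx'];r=np.linalg.norm(a,axis=1,keepdims=True)
    d=np.c_[a/r*np.sin(r),np.cos(r)]@Rm(s['attitude']).T; e=np.array(s['eye']); return e+d*((z-e[2])/d[:,2])[:,None]
E
python3 - <<'E'
from h import *
c=cv2.imread('pics/w1.png')[130:250,140:370]; cv2.imwrite('pics/w1c.png',cv2.resize(c,None,fx=3.4,fy=3.4,interpolation=cv2.INTER_CUBIC))
c=cv2.imread('pics/top1.png')[155:295,150:350]; cv2.imwrite('pics/t1c.png',cv2.resize(c,None,fx=4,fy=4,interpolation=cv2.INTER_CUBIC))
E
```

```text
(no output)
```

View pics/w1c.png

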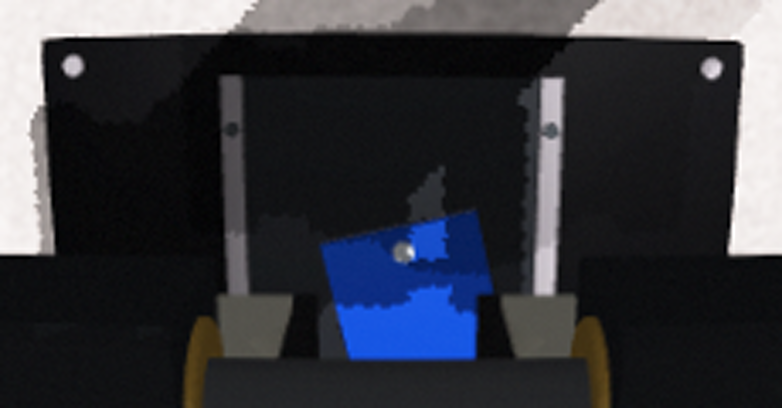

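View pics/t1c.png

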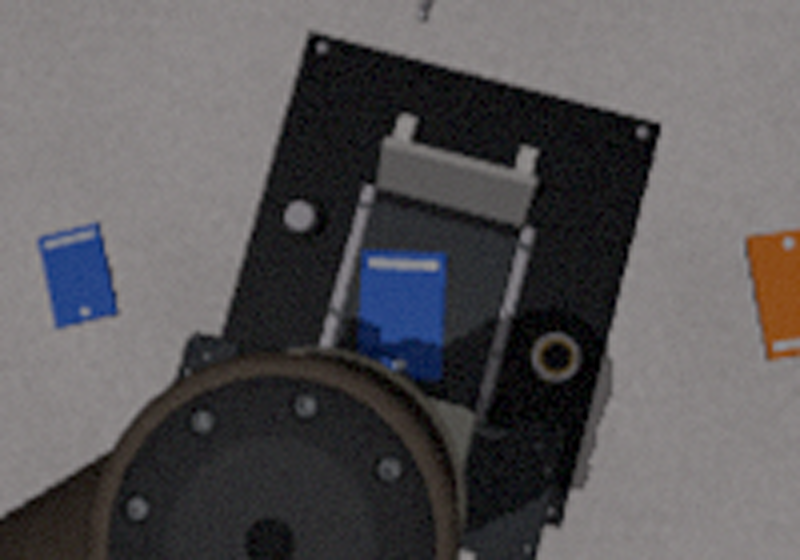

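```bash
python3 - <<'E'
from h import *
s=dict(np.load('pics/w1.npz'))
cv=lambda l:np.array(l)/3.4+np.array([140,130])-.5
for n,l,z in(('screws R,L',[(72,66),(711,67)],.012),('base corners',[(44,40),(743,44)],.012),('rail ends mid',[(231,76),(553,77)],.017),('plate rear R? corners',[(321,243),(475,209)],.022)):
    p=wz(s,cv(l),z);print(n,p.tolist());print('   fix',toF(p)*1000, np.degrees(np.arctan2(p[1,1]-p[0,1],p[1,0]-p[0,0]))-90)
E
```

```text
screws R,L [[0.36870192789823925, -0.08347706336428164, 0.01200000000000001], [0.4328533371370095, 0.15317295381569662, 0.01200000000000001]]
   fix [[-144.1634 -124.6353   12.    ]
 [-144.3033  120.5557   12.    ]] -15.167307125180997
base corners [[0.355732586584235, -0.09145268367872465, 0.01200000000000001], [0.4271654647006506, 0.1678718706775911, 0.01200000000000001]]
   fix [[-154.5879 -135.7323   12.    ]
 [-153.6461  133.2491   12.    ]] -15.40061510136951
rail ends mid [[0.3895082861544854, -0.023390862081380207, 0.017000000000000015], [0.42083591258921793, 0.09150949265443889, 0.017000000000000015]]
   fix [[-139.8389  -61.1959   17.    ]
 [-139.7328   57.8986   17.    ]] -15.251018488501614
plate rear R? corners [[0.4586549976079554, -0.007991786066699147, 0.02200000000000002], [0.4608465768362442, 0.0511536455523254, 0.02200000000000002]]
   fix [[-77.1486 -28.2061  22.    ]
 [-90.541   29.4449  22.    ]] -2.122071232326576
```

```bash
echo '{"o":[0.5401,-0.0025],"yaw":-15.25}' > fix.json; python3 - <<'E'
from h import *
st(); print(goal(-.118,.005,.0185,5))
E
```

```text
t 2.25 F [-119.7179    2.8696  226.5674] axes in fix [[-0.0, -0.003, 1.0], [-0.0, 1.0, 0.003], [-1.0, -0.0, -0.0]] f [-0.545   0.1489 -0.1028] open 0.026145822347153024 q [  30.9927   -3.7955  -28.5975    0.0004  -65.2035 -136.0808]
(array([208.0671,   2.1411,   1.7372]), array([ 0.1622, -5.0036, -0.0028]))
```

Call:
carry_out:
  series:
    - [[40,2,1.5,0,-2.5,0],[85,2,1.5,0,-5,0],[130,2,1.5,0,-5,0],[165,2,1.5,0,-5,0],[190,2,1.5,0,-5,0],[203,2,1.5,0,-5,0],[207,2,1.5,0,-5,0],[207,2,1.5,0,-5,0]]

```text
clock: 3.25
tool_pos: [0.4277, 0.0339, 0.0198]
orientation: [-0.0, 85.0, -15.1]
force: [0.6, 0.2, -0.6]
opening: 0.0262
```

```bash
python3 - <<'E'
from h import *
st(); print(goal(-.06,.005,.0185,5))
E
```

```text
t 3.25 F [-117.9806    5.5189   19.7613] axes in fix [[0.087, -0.003, 0.996], [0.0, 1.0, 0.003], [-0.996, -0.0, 0.087]] f [ 0.6223  0.2169 -0.5822] open 0.026181072012707866 q [  34.531    10.0777  -51.8073    9.0005  -25.141  -147.6385]
(array([ 6.3141, -0.7153, 57.6475]), array([ 0.1938,  0.0043, -0.0127]))
```

Call:
carry_out:
  series:
    - [[1.5,0,0,0,0,0],[2.2,-0.5,8,0,0,0],[2.9,-0.5,16,0,0,0],[3.6,-0.5,24,0,0,0],[4.2,-0.5,31,0,0,0],[4.8,-0.5,38,0,0,0],[5.4,-0.5,45,0,0,0],[5.7,-0.5,48,0,0,0],[5.7,-0.5,48,0,0,0]]

```text
clock: 4.38
tool_pos: [0.4743, 0.0212, 0.018]
orientation: [-0.0, 85.0, -15.1]
force: [0.1, 0.2, -0.0]
opening: 0.0265
```

```bash
python3 - <<'E'
from h import *
st(); 
for n,b in(('scene',(180,140,310,220)),('top',(150,155,350,295))):
    s=take(n,n+'2');x0,y0,x1,y1=b;c=s['color'][y0:y1,x0:x1,::-1];cv2.imwrite(f'pics/{n}2c.png',cv2.resize(c,None,fx=4 if n=='top' else 6,fy=4 if n=='top' else 6,interpolation=cv2.INTER_CUBIC))
E
```

```text
t 4.375 F [-69.7466   5.5047  17.9852] axes in fix [[0.087, -0.004, 0.996], [0.0, 1.0, 0.004], [-0.996, -0.0, 0.087]] f [ 0.1109  0.2178 -0.006 ] open 0.026511218441125185 q [  29.2176   13.9994  -45.8664    7.7613  -26.7643 -141.0799]
```

View pics/scene2c.png

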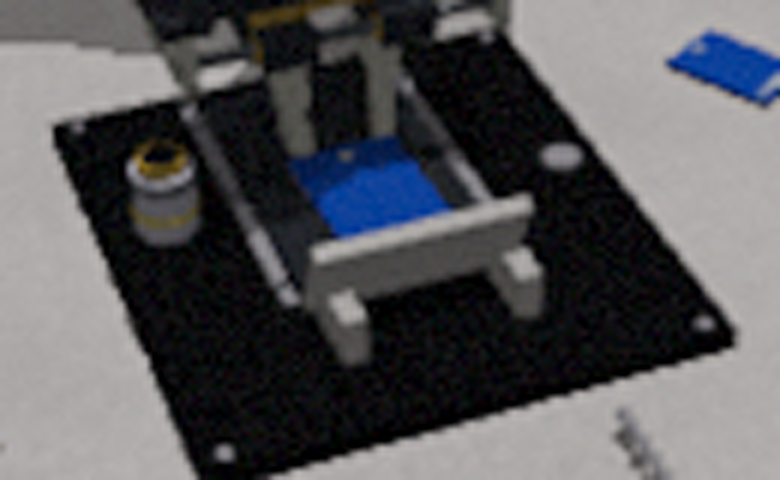

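View pics/top2c.png

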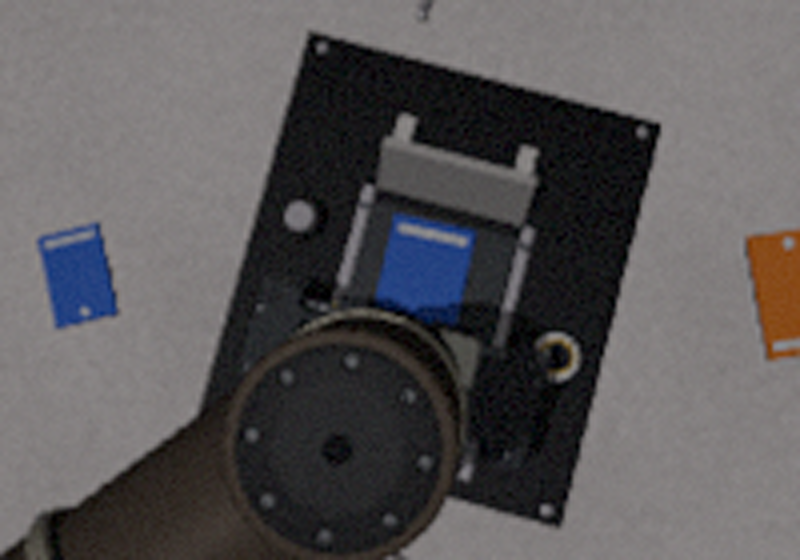

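The plate is now squared to the runway, so I'll push on and let it ride up.

Call:
carry_out:
  series:
    - [[0.6,0,7,0,0,0],[1.3,0,15,0,0,0],[2.0,0,23,0,0,0],[2.7,0,31,0,0,0],[3.4,0,39,0,0,0],[4.1,0,47,0,0,0],[4.8,0,55,0,0,0],[5.3,0,61,0,0,0],[5.5,0,64,0,0,0],[5.5,0,64,0,0,0]]

```text
clock: 5.72
tool_pos: [0.5365, 0.0046, 0.0182]
orientation: [0.1, 85.0, -14.9]
force: [-0.3, 0.3, 0.0]
opening: 0.0263
```

```bash
python3 - <<'E'
from h import *
st(); 
for n,b in(('scene',(180,140,310,220)),):
    s=take(n,n+'3');x0,y0,x1,y1=b;c=s['color'][y0:y1,x0:x1,::-1];cv2.imwrite(f'pics/{n}3c.png',cv2.resize(c,None,fx=6,fy=6,interpolation=cv2.INTER_CUBIC))
E
```

```text
t 5.725 F [-5.3366  5.92   18.2107] axes in fix [[0.088, -0.004, 0.996], [0.001, 1.0, 0.004], [-0.996, 0.0, 0.088]] f [-0.3397  0.2564  0.05  ] open 0.02628548050172773 q [  23.683    18.6629  -37.6174    6.2762  -29.9391 -134.0389]
```

View pics/scene3c.png

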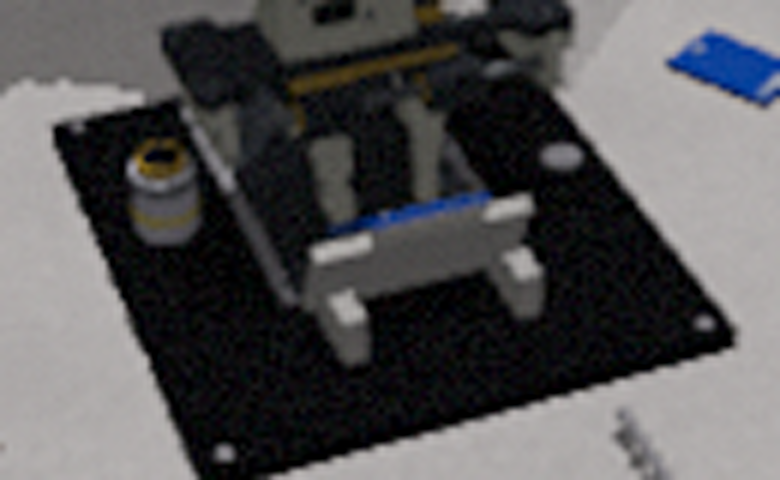

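Call:
carry_out:
  series:
    - [[0.6,0,6,0,0,0],[1.1,0,12,0,0,0],[1.6,0,18,0,0,0],[2.2,0,24,0,0,0],[2.6,0,29,0,0,0],[3.0,0,33,0,0,0],[3.1,0,35,0,0,0],[3.1,0,35,0,0,0]]

```text
clock: 6.78
tool_pos: [0.5702, -0.0045, 0.0182]
orientation: [0.1, 85.0, -15.0]
force: [-0.1, 0.9, -0.4]
opening: 0.0259
```

```bash
python3 - <<'E'
from h import *
st(); 
for n,b in(('scene',(180,120,310,220)),('top',(150,155,350,295))):
    s=take(n,n+'4');x0,y0,x1,y1=b;f=4 if n=='top' else 6;c=s['color'][y0:y1,x0:x1,::-1];cv2.imwrite(f'pics/{n}4c.png',cv2.resize(c,None,fx=f,fy=f,interpolation=cv2.INTER_CUBIC))
E
```

```text
t 6.775 F [29.6111  6.0071 18.1554] axes in fix [[0.087, -0.004, 0.996], [0.0, 1.0, 0.004], [-0.996, 0.0, 0.087]] f [-0.081   0.9219 -0.3511] open 0.02590122264390603 q [  21.1943   21.1537  -33.0546    5.5972  -31.8671 -130.8676]
```

View pics/scene4c.png

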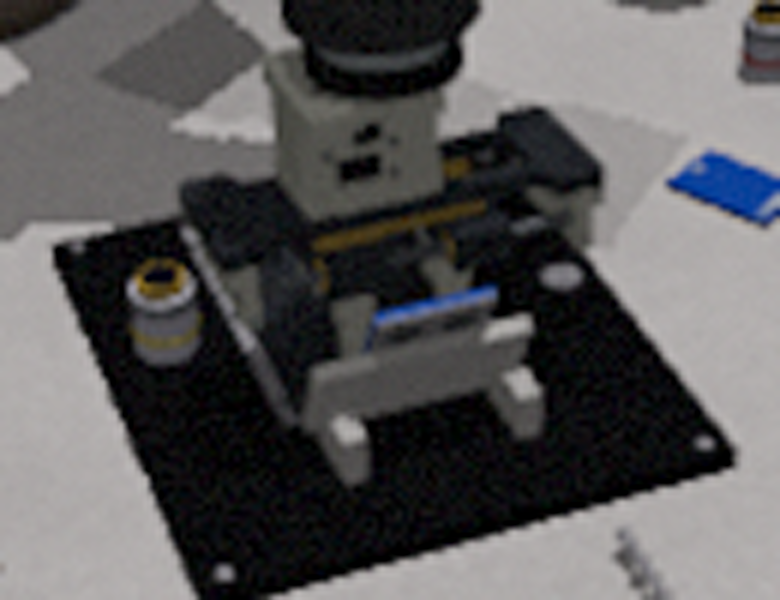

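View pics/top4c.png

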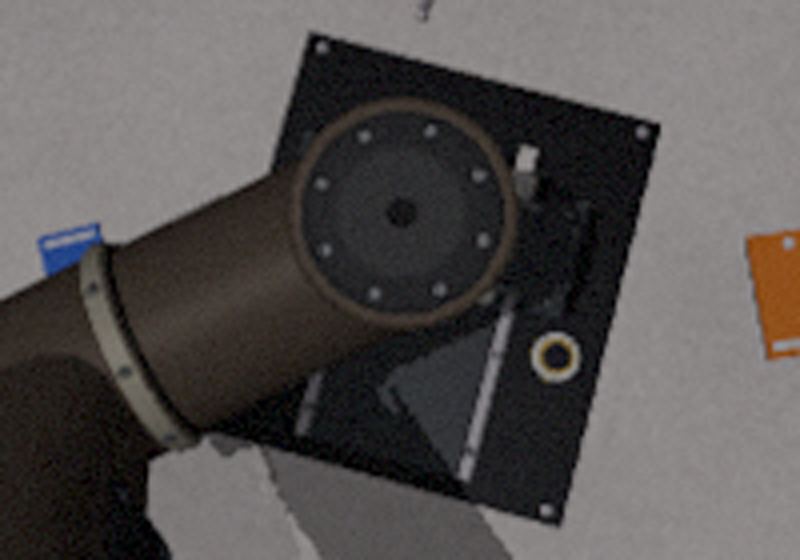

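```bash
python3 - <<'E'
from h import *
S=dict(np.load('pics/scene4.npz'))
for fy0 in (8,):
    for fx,z in((83,93.6),(77.6,96.1),(69,64)):
        for dy in(-30,30):
            p=proj(S,toW([fx/1e3,(fy0+dy)/1e3,z/1e3])[0])[0]; print(fx,z,dy,(p-[180,120]+.5)*6)
for dy in (-55,55): print((proj(S,toW([.069,dy/1e3,.064])[0])[0]-[180,120]+.5)*6)
E
```

```text
83 93.6 -30 [382.0335 318.3925]
83 93.6 30 [501.6069 289.3657]
77.6 96.1 -30 [377.8547 307.6271]
77.6 96.1 30 [497.2113 278.8562]
69 64 -30 [373.6685 351.8903]
69 64 30 [490.0488 323.1097]
[307.9472 368.143 ]
[522.3153 315.1303]
```

Call:
carry_out:
  series:
    - [[0.1,0,1,0,0,0],[0.2,0,2,0,0,0],[0.2,0,2,0,0,0]]

```text
clock: 7.25
tool_pos: [0.572, -0.0051, 0.0181]
orientation: [-0.1, 85.0, -15.1]
force: [-0.7, 1.0, -0.2]
opening: 0.0265
```

```bash
python3 - <<'E'
from h import *
st(); 
for n,b in(('scene',(180,120,310,220)),):
    s=take(n,n+'5');x0,y0,x1,y1=b;f=4 if n=='top' else 6;c=s['color'][y0:y1,x0:x1,::-1];cv2.imwrite(f'pics/{n}5c.png',cv2.resize(c,None,fx=f,fy=f,interpolation=cv2.INTER_CUBIC))
E
```

```text
t 7.25 F [31.4297  5.9253 18.0751] axes in fix [[0.087, -0.004, 0.996], [0.0, 1.0, 0.004], [-0.996, -0.0, 0.087]] f [-0.7234  1.0202 -0.2041] open 0.026460378482921997 q [  21.0647   21.2955  -32.8042    5.5584  -31.987  -130.6962]
```

View pics/scene5c.png

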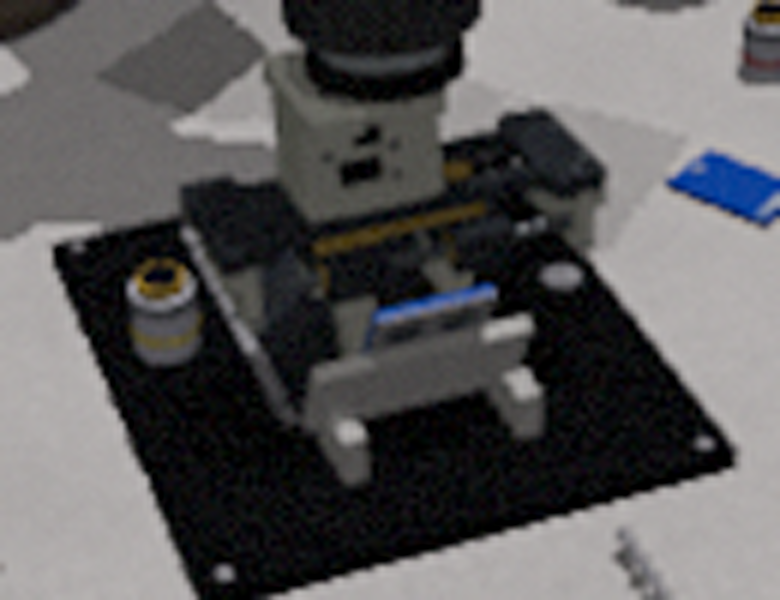

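Call:
carry_out:
  series:
    - [[-0.5,0,-5,0,0,0],[-2,0,-15,0,0,0],[-6,0,-32,0,0,0],[-20,0,-50,0,0,0],[-55,0,-58,0,0,0],[-95,0,-58,0,0,0],[-135,0,-58,0,0,0],[-150,0,-58,0,0,0],[-150,0,-58,0,0,0]]

```text
clock: 8.43
tool_pos: [0.5034, 0.0138, 0.1638]
orientation: [1.4, 84.9, -13.6]
force: [-0.5, -0.6, -0.5]
opening: 0.0264
```

```bash
python3 - <<'E'
from h import *
st(); print(goal(.12,.006,.16,0))
for n,b in(('scene',(180,120,310,220)),('top',(150,155,350,295))):
    s=take(n,n+'6');x0,y0,x1,y1=b;f=4 if n=='top' else 6;c=s['color'][y0:y1,x0:x1,::-1];cv2.imwrite(f'pics/{n}6c.png',cv2.resize(c,None,fx=f,fy=f,interpolation=cv2.INTER_CUBIC))
E
```

```text
t 8.425 F [-39.7321   6.0738 163.8492] axes in fix [[0.09, -0.005, 0.996], [0.003, 1.0, 0.004], [-0.996, 0.002, 0.09]] f [-0.5188 -0.5616 -0.538 ] open 0.026394658605632327 q [  26.6124    4.3012  -31.3221    4.2993  -50.5232 -134.2273]
(array([ 18.1471,  -0.8161, 158.7425]), array([ 0.2574,  5.1415, -0.1375]))
```

View pics/scene6c.png

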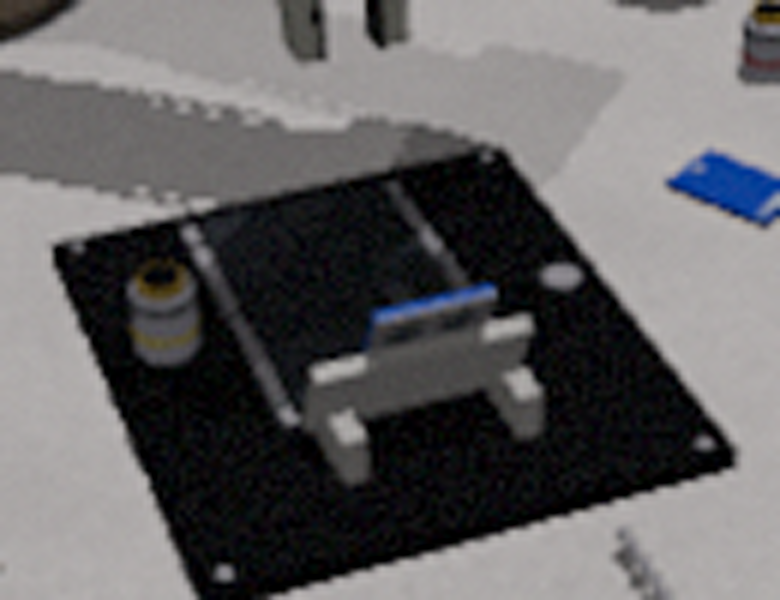

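View pics/top6c.png

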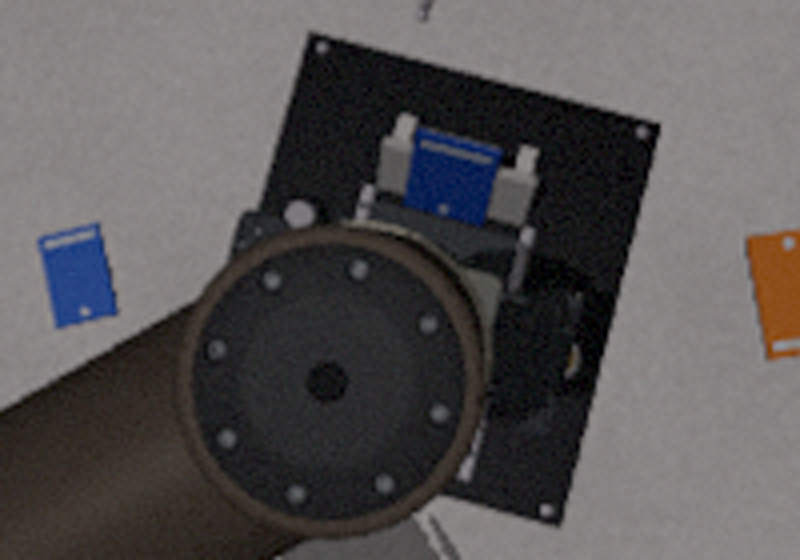

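The plate stands leaning in the groove. Now I'll go over and behind it.

Call:
carry_out:
  series:
    - [[2,0,40,0,2,0],[5,-0.5,85,0,4,0],[10,-0.5,125,0,5,0],[16,-0.5,150,0,5,0],[18,-0.5,159,0,5,0],[18,-0.5,159,0,5,0]]

```text
clock: 9.28
tool_pos: [0.6572, -0.0287, 0.1568]
orientation: [-153.9, 89.9, -168.9]
force: [-0.5, 0.5, -0.1]
opening: 0.0266
```

```bash
python3 - <<'E'
from h import *
st(); print(goal(.12,.008,.077,0))
T=dict(np.load('pics/top6.npz'))
c=np.array([(417,130),(502,157)])/4+np.array([150,155])-.4
print(toF(onz(T,c,.094))*1000)
E
```

```text
t 9.275 F [119.868    5.4772 156.843 ] axes in fix [[-0.002, -0.004, 1.0], [-0.001, 1.0, 0.004], [-1.0, -0.001, -0.002]] f [-0.5168  0.4824 -0.1225] open 0.02663110318389233 q [  14.4424   21.8077   -6.8647   -0.0099  -61.4754 -119.4827]
(array([79.8396,  2.6132,  0.3262]), array([ 0.2049, -0.1328,  0.0654]))
[[ 82.2939  33.2756  94.    ]
 [ 79.3431 -26.9723  94.    ]]
```

Call:
carry_out:
  series:
    - [[25,-2,0,0,0,0],[55,-2,0,0,0,0],[74,-2,0,0,0,0],[79,-2,0,0,0,0],[79,-2,0,0,0,0],[79,-2,-8,0,0,0],[79,-2,-16,0,0,0],[79,-2,-22,0,0,0],[79,-2,-27,0,0,0],[79,-2,-32,0,0,0]]

```text
clock: 10.52
tool_pos: [0.6264, -0.0221, 0.0796]
orientation: [19.1, 90.0, 4.1]
force: [0.4, 0.1, -0.1]
opening: 0.0264
```

```bash
python3 - <<'E'
from h import *
st()
for n,b in(('scene',(180,120,310,220)),):
    s=take(n,n+'7');x0,y0,x1,y1=b;f=4 if n=='top' else 6;c=s['color'][y0:y1,x0:x1,::-1];cv2.imwrite(f'pics/{n}7c.png',cv2.resize(c,None,fx=f,fy=f,interpolation=cv2.INTER_CUBIC))
E
```

```text
t 10.525 F [88.4226  3.7839 79.6152] axes in fix [[0.0, -0.004, 1.0], [0.0, 1.0, 0.004], [-1.0, 0.0, 0.0]] f [ 0.3749  0.1446 -0.0572] open 0.02635822927885294 q [  15.8004   23.2907  -16.0255    0.0066  -50.6591 -120.8119]
```

View pics/scene7c.png

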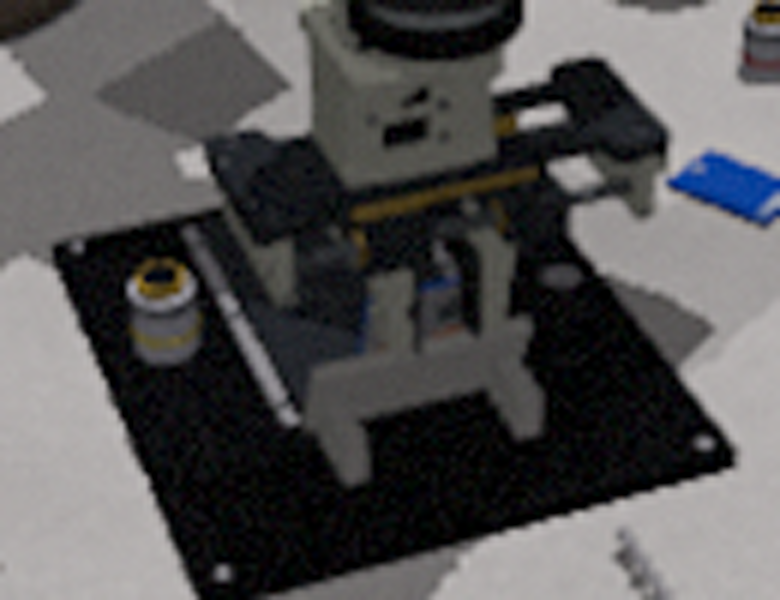

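Call:
carry_out:
  series:
    - [[0,0,-6,0,0,0],[0,0,-12,0,0,0],[0,0,-18,0,0,0],[0,0,-23,0,0,0],[0,0,-28,0,0,0],[0,0,-32,0,0,0],[0,0,-36,0,0,0],[0,0,-40,0,0,0],[0,0,-40,0,0,0],[0,0,-40,0,0,0]]

```text
clock: 11.82
tool_pos: [0.5881, -0.0118, 0.0794]
orientation: [5.7, 90.0, -9.3]
force: [-0.7, 0.6, -0.9]
opening: 0.0266
```

```bash
python3 - <<'E'
from h import *
st()
for n,b in(('scene',(180,120,310,220)),):
    s=take(n,n+'8');x0,y0,x1,y1=b;f=4 if n=='top' else 6;c=s['color'][y0:y1,x0:x1,::-1];cv2.imwrite(f'pics/{n}8c.png',cv2.resize(c,None,fx=f,fy=f,interpolation=cv2.INTER_CUBIC))
E
```

```text
t 11.825 F [48.7318  3.5982 79.4475] axes in fix [[0.0, -0.004, 1.0], [0.0, 1.0, 0.004], [-1.0, 0.0, 0.0]] f [-0.6846  0.5715 -0.9374] open 0.02664019731833277 q [  17.8797   20.1928  -21.1022    0.0043  -48.6989 -122.8908]
```

View pics/scene8c.png

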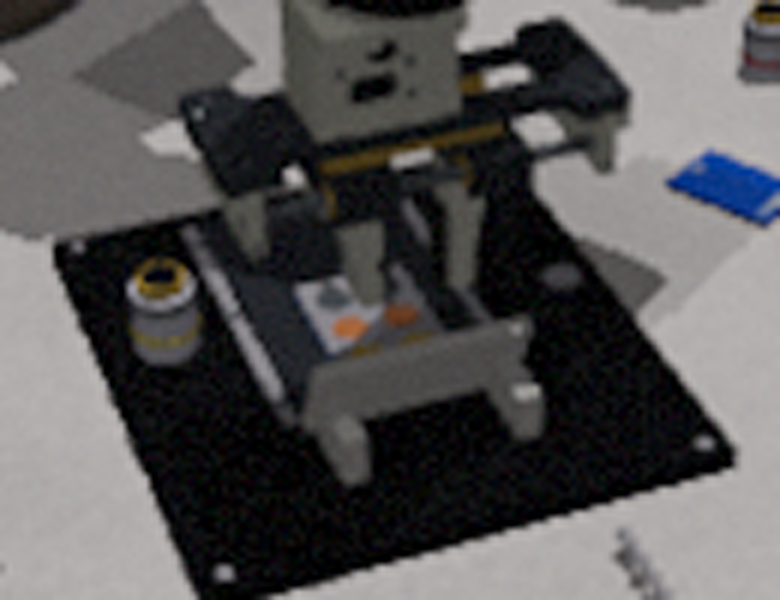

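It has flipped. I'll raise the arm clear and check.

Call:
carry_out:
  series:
    - [[-30,0,0,0,0,0],[-80,0,0,0,0,0],[-120,0,0,0,0,0],[-120,-50,-30,0,0,0],[-120,-100,-60,0,0,0],[-120,-150,-90,0,0,0],[-120,-200,-90,0,0,0],[-120,-240,-90,0,0,0],[-120,-240,-90,0,0,0]]

```text
clock: 13.0
tool_pos: [0.438, -0.2223, 0.1995]
orientation: [-66.7, 90.0, -81.9]
force: [-0.8, -0.4, 0.9]
opening: 0.0266
```

```bash
python3 - <<'E'
from h import *
st()
for n,b in(('scene',(180,120,310,220)),('top',(150,155,350,295))):
    s=take(n,n+'9');x0,y0,x1,y1=b;f=4 if n=='top' else 6;c=s['color'][y0:y1,x0:x1,::-1];cv2.imwrite(f'pics/{n}9c.png',cv2.resize(c,None,fx=f,fy=f,interpolation=cv2.INTER_CUBIC))
E
```

```text
t 13.0 F [ -40.7032 -238.9448  199.4705] axes in fix [[0.0, -0.001, 1.0], [-0.0, 1.0, 0.001], [-1.0, -0.0, 0.0]] f [-0.7704 -0.4398  0.9157] open 0.0265686170904159 q [  -3.921     4.2643  -24.2413    0.0094  -61.4926 -101.2954]
```

View pics/scene9c.png

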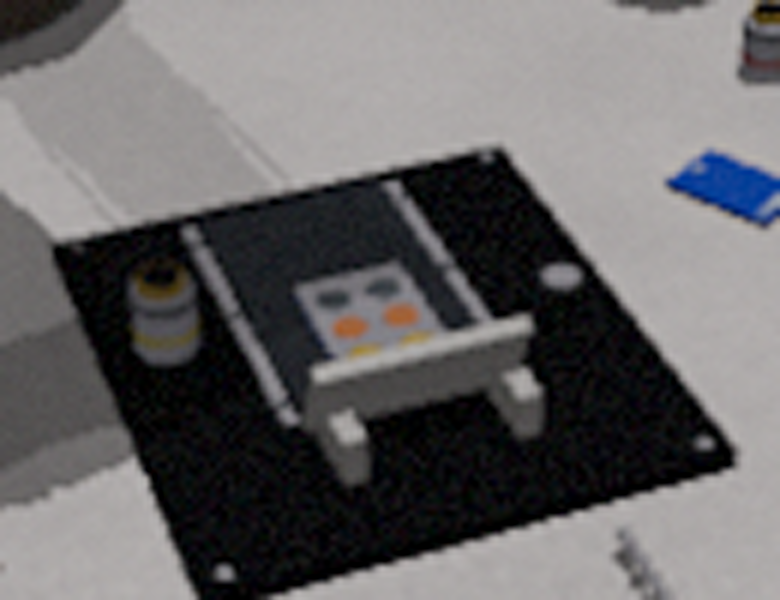

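View pics/top9c.png

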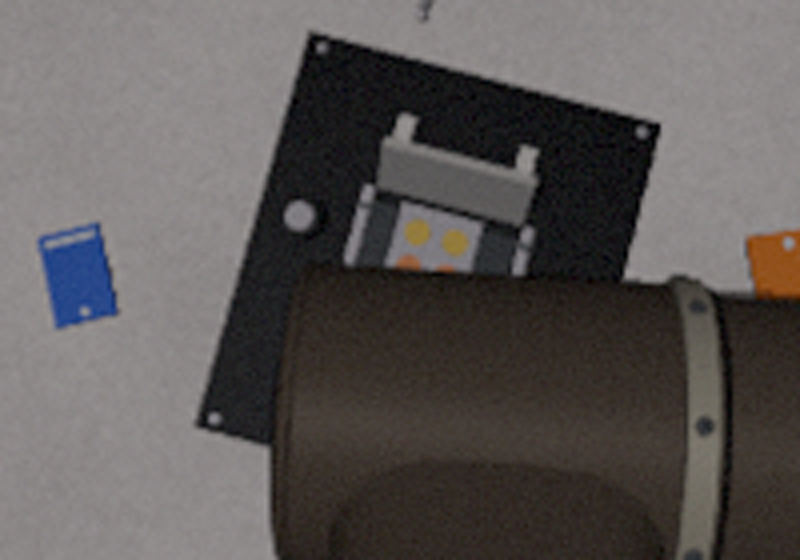

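```bash
python3 - <<'E'
from h import *
T=dict(np.load('pics/top9.npz'));S=dict(np.load('pics/scene9.npz'))
c=np.array([(402,201),(483,222)])/4+np.array([150,155])-.4
d=np.array([(403,261),(297,284)])/6+np.array([180,120])-.4
# specimens yellow in both, orange scene
for z in (.022,): print(toF(onz(T,c,z))*1000,toF(onz(S,d,z))*1000)
ct=np.array([(417,232),(455,243)])/4+np.array([150,155])-.4
cs=np.array([(418,339),(366,350)])/6+np.array([180,120])-.4
print('yellow T',toF(onz(T,ct,.022))*1000)
for n,l in(('orange',[(401,316),(349,327)]),('grey',[(383,288),(332,299)])):
    print(n,toF(onz(S,np.array(l)/6+np.array([180,120])-.4,.022))*1000)
# scene calibration check on screws
sc=np.array([(488,157),(706,443),(224,573),(78,248)])/6+np.array([180,120])-.4
print('screws S',toF(onz(S,sc,.012))*1000)
E
```

```text
[[ 40.4014  34.8237  22.    ]
 [ 40.8688 -25.6107  22.    ]] [[-51.2025  37.5919  22.    ]
 [-52.8696 -21.92    22.    ]]
yellow T [[ 21.5377  18.4502  22.    ]
 [ 20.9802 -10.0398  22.    ]]
orange [[-5.2853 19.1502 22.    ]
 [-6.6152 -9.0499 22.    ]]
grey [[-32.094   19.0675  22.    ]
 [-33.0706  -9.1455  22.    ]]
screws S [[-144.1793  125.6287   12.    ]
 [ 135.7832  124.9157   12.    ]
 [ 134.5701 -119.9099   12.    ]
 [-144.5619 -119.2733   12.    ]]
```

```bash
python3 - <<'E'
from h import *
from plant import close_job
a=dict(np.load('pics/scene0.npz'))['color'].astype(int);b=take('scene','scene10')['color'].astype(int);c=dict(np.load('pics/scene9.npz'))['color'].astype(int)
print('runway change 9->10',np.abs(b-c)[145:190,210:275].mean())
for n,(x0,y0,x1,y1) in dict(lens=(199,160,216,183),mount=(266,160,280,172),box=(55,195,120,240),blower=(85,228,120,265),driver=(278,205,315,250),jar=(333,127,358,157),spare=(301,117,315,135)).items(): print(n,np.abs(a-b)[y0:y1,x0:x1].mean().round(1))
print(close_job())
E
```

```text
runway change 9->10 3.865982905982906
lens 11.3
mount 5.2
box 21.7
blower 4.1
driver 2.7
jar 3.3
spare 2.5
the job is handed in; nothing more can be done
None
```

The plate now lies on the runway with its polished side up, and I handed the job in after about 13 s on the robot's clock.

**What I did:** I squared the larger blue plate with two fingertips and pushed it along the runway. It rode up the backstop and dropped into the groove, and it stood leaning there when let go. I then went over and behind it and pushed its top end back until it fell onto the runway, without gripping or lifting it. I last drew the arm clear to about 0.2 m height.

**Last checks:**
- **Position:** The six specimens show, with the plate's middle at about fixture x −6 mm and y +5 mm.
- **Flatness:** The plate's length measures about 92 mm and the specimen rows are evenly spaced, so it appears to lie flat. I inferred this from pictures, not from a direct height measurement.
- **Rest:** The runway looked the same in the last two pictures, apart from noise, so the plate was at rest.
- **Bystanders:** The mount, blower, driver, jar and spare lens matched the first picture to within noise.
- **Did not match cleanly:** The lens (mean change 11 grey levels) and the slide box (22) differed more. I put this down to the arm and its shadow. The lens kept its place in the crops, but I did not check the slide box separately. The arm passed well above it.

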